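# Set up an absorption line on the optical bench

### The job

Set up the small optical bench for an absorption reading. Draw the filter slider straight and level out of the lamp head by its tab and stand it upright in the recess of the white slider stand. Seat the three carriers down on the bench's ridge in beam order: the lens carrier close beside the lamp head and the cuvette carrier close beside the detector head (each leaving a gap of no more than 2 cm), and the pinhole carrier between them, half-way between the two heads. Knock nothing over and let go of everything.

Things in the scene. Friction and masses are not known exactly. Their poses are not given: they have to be found in the camera images.
- optical_bench: Fixed optical bench 280 (y) x 56 mm. Origin: centre of underside, on the worktop. Foot plate with a bright triangular ridge along y: 45-degree flanks, apex at x 0, z 28 mm, base 40 wide. Lamp head (dark, finned, 50 wide, 104 high) at the -y end, face at y -78 mm; detector head (black, 50 wide, 98 high) at the +y end, face at y +98. Lamp head's slot at y -98, floor z 59, open to -x, holds the slider with 1.5 mm play.
- lens_carrier_grip (a point): Lens carrier: aluminium V-saddle 56(x) x 36(y) x 38 mm bearing a black plate 46(x) x 16(y) x 50 crossed by a bright lens barrel (39 diameter, 28 long). Top at 88. Point: centre of the upright part, 64 mm above the feet. x across, y along the V-notch, z up; same either way round. Upright on the worktop at the start. The V centres itself on the ridge from 10 mm off; seated, feet 8 mm above the worktop. 0.24 kg.
- pinhole_carrier_grip (a point): Pinhole carrier: aluminium V-saddle 56(x) x 36(y) x 38 mm bearing a thin black plate 46(x) x 10(y) x 50 with bright disc, and a small knob on top. Top at 96. Point: centre of the upright part, 64 mm above the feet. x across, y along the V-notch, z up; same either way round. Upright on the worktop at the start. The V centres itself on the ridge from 10 mm off; seated, feet 8 mm above the worktop. 0.24 kg.
- cuvette_carrier_grip (a point): Cuvette carrier: aluminium V-saddle 56(x) x 36(y) x 38 mm bearing a black block 46(x) x 32(y) x 38 with a clear 12.5 mm cuvette standing out of it. Top at 92. Point: centre of the upright part, 64 mm above the feet. x across, y along the V-notch, z up; same either way round. Upright on the worktop at the start. The V centres itself on the ridge from 10 mm off; seated, feet 8 mm above the worktop. 0.24 kg.
- slider_tab (a point): Middle of the filter slider's upright pull tab (18(x) x 14 thick(y) x 44 high), in front of the lamp head's slot on the robot's side; 28 mm above the slider's underside. Aluminium slider 63 mm long (x, tab at the -x end), 14 thick, plate 26 high, its mid-length 21.5 mm from this point along +x. Drawn along its own -x it is free after 37 mm; it binds if not kept level. 0.06 kg.
- stand_recess (a point): Centre of the recess floor in the top of the white slider stand, a fixed white block 88(x) x 60(y) x 36 mm high. Recess 80 x 52 mm, 8 deep, floor 28 mm above the worktop, lined grey. The slider stands in it lengthwise, either way round. z up.

How it is judged:
By the outcome, as a careful person would: the job done as asked, in the order asked, and still so for the second after the job is handed in, with the robot touching nothing.
It also fails if it takes over 115 s, if anything falls off the work surface, if the arm or the gripper's body presses on something with over 40 N, if the wrist force passes 120 N, or if a joint passes its speed limit or range.

### The arm

A 6-joint arm with a two-finger parallel gripper is mounted at the origin on a cart in front of the work surface, level with it; the furniture and walls round the work are solid. World frame = base frame: x ahead of the robot, y to its left, z up, the work surface at z = 0. Lengths are in m, angles in rad, forces in N, time in s.
With the tool pointing down it reaches from about 0.3 to 0.775 m from the base axis. Payload 14.6 kg.
Tool frame: the origin (TCP) lies on the mounting face of the last link; the fingertips stand 173 mm ahead of it and the grasp point (between the pads) lies 155 mm ahead of it; z points along the fingers, y is the line along which they close (so a half turn about z gives the same grasp; the last joint's range is limited). The gripper opens to 85 mm and grips with 20 to 120 N. Pads are 22 mm wide; open, the fingers measure 114 mm over their backs; the gripper's body (76 mm by 85 mm) begins 54 mm behind the grasp point. The pads swing forward as they close: fully open they stand 13 mm farther back than shut.
Start: joints at [1.236, 0.3, 1.521, -0, 1.321, -0.067], TCP at [0.146, 0.53, 0.405] pointing down, gripper open.
Joint ranges: [-3.03, 3.03], [-0.79, 2.21], [0.23, 2.52], [-1.04, 4.18], [0, 3.07], [-2.55, 2.55]. Speed limits (rad/s): [2.22, 2.22, 2.57, 3.14, 3.14, 3.14].

### API

Orientations are given as a rotation vector (axis times angle).
In Python, from station import arm gives the robot as it stands.
- The arm moves only by the tool play_rows, never from a script. Its argument "commands" is a list of rows, each a list of 7 numbers: the shift along the tool's x, y, z in cm, then the turn, a rotation vector about the tool's x, y, z in degrees, then the finger opening in cm, from 0 to 8.54. A call has 1 to 5 rows; each row shifts and turns the commanded pose from where the row before left it, along the tool's axes as they then stand; what a row does not reach is not made up. A row lasts 1/8 s, in which the tool goes at most 62.5 mm and 10.7 degrees, less where a joint would pass 70% of its speed; a pose out of reach is approached as far as the arm can. A call is refused whole if a number of a shift passes 6.25 or a number of a turn 10.7, either way. A call with a gripper value outside its range is refused whole. The fingers move at their own pace and stop on an object; "grip_force" is the grip in N (left out, the last holds). Time passes only in rows, so rows that do not move let the fingers close. It gives the time, the measured TCP pose, the force, the opening and the grip force at its end, in the units of the state.
- arm.read_state(): the state, without advancing time (a new reading comes with each control period).
- arm.grab_frame(name): name is "side" or "top"; returns a dict with "img" (480x640x3 uint8, blue, green, red), "camera_matrix" (3x3 intrinsics, pixels), "R" (3x3) and "t" (3): a world point X has camera coordinates R X + t. Camera axes: x right, y down, z forward; pixel columns grow to the right and rows downward; lengths in m; the calibration is good to about 2 mm. A picture is of the moment at which its call begins. There is no depth.
- arm.finish_job(): hands the job in; it is judged then, once.
The state is a dict: "clock": time; "joint_positions": joint angles; "qd": joint speeds; "effort": joint torques, N m; "position": TCP position; "ee_rot": TCP orientation; "contact_force": force on the tool from outside, world axes, zero at the start; "wrist_torque": the same for the moment, N m; "width": finger opening in m; "finger_force": force on a finger pad.
Only numpy, scipy, OpenCV 4.12 (cv2) and the standard library are available. Lean on these libraries where they do the work, as an engineer would, in place of code of your own. Each camera call takes 0.05 s, during which the arm holds its last target. There are 200 camera calls.

## Working session

There is one attempt and no reset: what is moved stays moved. The work goes in short steps, Python scripts to look and compute and a tool call to move; the robot and the scene stay as the last step left them, time stands still between calls to the robot, and variables do not carry over. Pictures are saved under pics/ and viewed, at most 14 in all, crops included, and the job is handed in when it is done.

Besides the shell and the picture viewer there is one more tool, called after ">>>" as a command line: name --pt "numbers of a row" for each row, then --argument value for the rest. play_rows: Moves the arm, as the interface text tells. Its arguments: {"type":"object","properties":{"commands":{"type":"array","items":{"type":"array","items":{"type":"number"}}},"grip_force":{"type":"number"}},"required":["commands"]}

```bash
ls; mkdir -p pics; python3 - <<'E'
from station import arm
import cv2
print(arm.read_state())
for n in("side","top"):
    f=arm.grab_frame(n); cv2.imwrite(f"pics/{n}0.png",f["img"]); print(n,f["camera_matrix"],f["R"],f["t"], -f["R"].T@f["t"])
E
```

```text
pics
{'clock': 0.0, 'joint_positions': array([ 1.23640403e+00,  3.00459844e-01,  1.52161681e+00,  5.14631549e-05,
        1.32069352e+00, -6.66043914e-02]), 'qd': array([ 0.00030623, -0.00034665,  0.00011855, -0.00159293, -0.00146834,
       -0.00028253]), 'effort': array([-4.92908839e-04, -5.43508923e+01, -3.61796951e+01, -1.12236542e-04,
        4.02570498e-03,  1.89966647e-05]), 'position': array([0.14551728, 0.53035703, 0.40411225]), 'ee_rot': array([-4.19366514e-01, -3.11319009e+00,  1.79683582e-03]), 'contact_force': array([ 0.81988773, -0.02586433, -1.01794093]), 'wrist_torque': array([-0.02852113,  0.00095887, -0.02751927]), 'finger_force': 0.0, 'width': 0.08537731875704825}
side [[456.96639919   0.         320.77565233]
 [  0.         456.96639919 240.84849954]
 [  0.           0.           1.        ]] [[ 0.98369386 -0.17953085 -0.01072706]
 [-0.10673343 -0.53473275 -0.83825346]
 [ 0.14475624  0.82572971 -0.54517527]] [-0.56309137 -0.01830017  1.08813016] [ 0.39444265 -1.00937937  0.57184115]
top [[444.25572565   0.         314.59808627]
 [  0.         444.25572565 243.49178871]
 [  0.           0.           1.        ]] [[-0.05652074 -0.99839982 -0.00179163]
 [-0.96934194  0.05530535 -0.2394108 ]
 [ 0.23912678 -0.01179497 -0.97091671]] [-0.21249533  0.56547803  0.79585359] [ 0.34582126 -0.23404219  0.90770839]
```

View pics/side0.png

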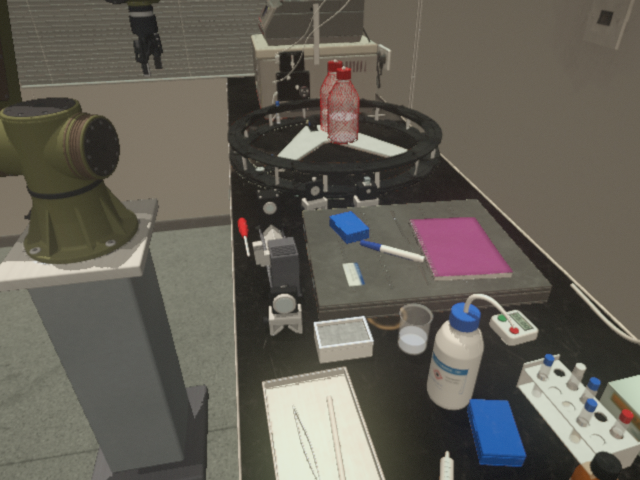

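View pics/top0.png

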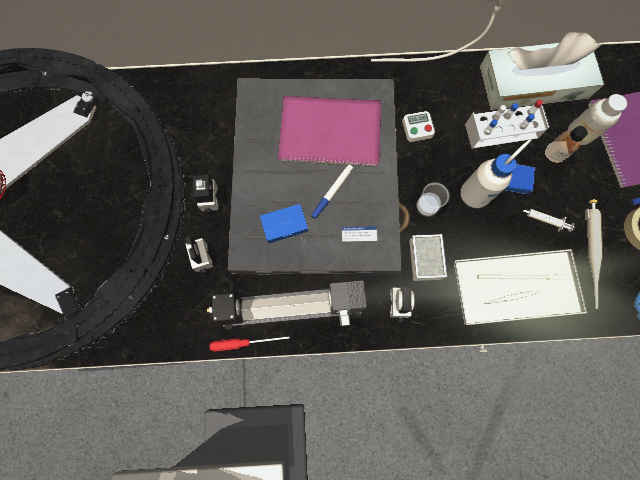

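Top view: the bench runs from the detector (227,307) to the lamp head (350,297). The lens carrier is at (402,302), pinhole (199,253), cuvette (204,190) and stand (428,256). I'll zoom in next.

```bash
cat > h.py <<'E'
import numpy as np, cv2
from station import arm
from scipy.spatial.transform import Rotation as Ro
def ray(f,u,v,z):
    K,R,t=f["camera_matrix"],f["R"],f["t"]; c=-R.T@t
    d=R.T@np.linalg.solve(K,[u,v,1.]); return c+d*(z-c[2])/d[2]
def proj(f,X):
    p=f["camera_matrix"]@(f["R"]@np.asarray(X,float)+f["t"]); return p[:2]/p[2]
def crop(f,name,x0,y0,w,h,s):
    cv2.imwrite(f"pics/{name}.png",cv2.resize(f["img"][y0:y0+h,x0:x0+w],None,fx=s,fy=s,interpolation=cv2.INTER_CUBIC))
E
python3 - <<'E'
from h import *
f=arm.grab_frame("top"); crop(f,"t1",190,165,130,180,3.3); crop(f,"t2",320,225,140,110,5)
E
```

```text
(no output)
```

View pics/t1.png

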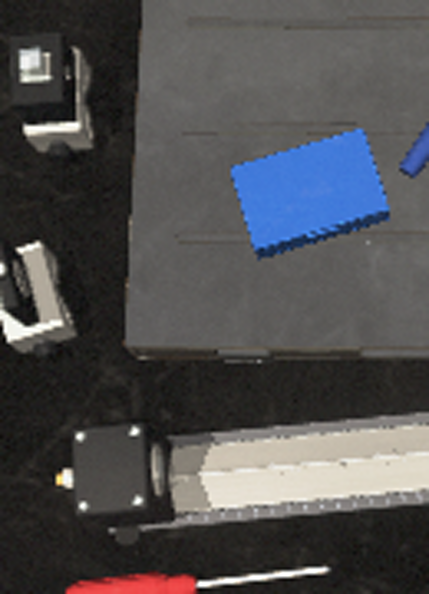

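View pics/t2.png

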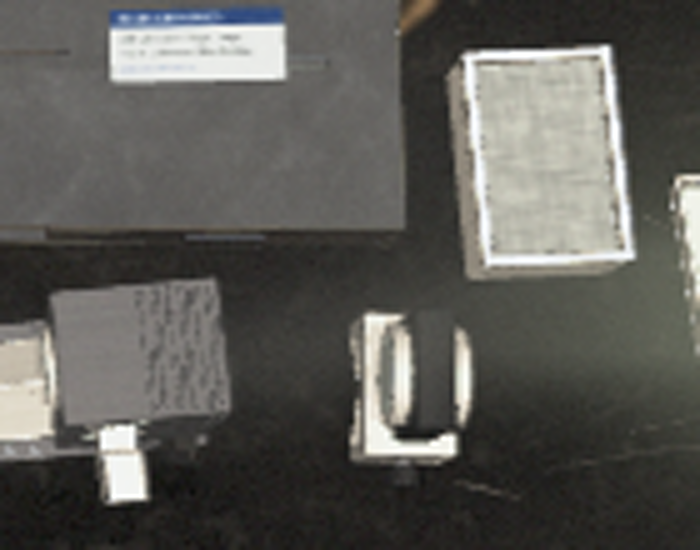

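The close crops show the tab top at t2 (103–148, 447–503) and the stand rim corners at (462,52), (612,46), (634,258) and (487,263). The pinhole carrier was cut off on the left.

```bash
python3 - <<'E'
from h import *
f=arm.grab_frame("top"); s=arm.grab_frame("side")
a=cv2.resize(f["img"][165:280,175:230],None,fx=5,fy=5,interpolation=cv2.INTER_CUBIC)
b=cv2.resize(s["img"][175:345,230:310],None,fx=5*115/170,fy=5*115/170,interpolation=cv2.INTER_CUBIC)
cv2.imwrite("pics/c3.png",np.hstack([a,b[:575]])); print(a.shape,b.shape)
def P(L,x0,y0,s,z): return np.array([ray(f,(u+.5)/s-.5+x0,(v+.5)/s-.5+y0,z) for u,v in L])
np.set_printoptions(precision=4,suppress=True)
for n,L,z,o in [("det",[(75,432),(145,423),(155,513),(80,520)],.098,(190,165,3.3)),
 ("lamp",[(50,292),(217,278),(230,410),(65,425)],.104,(320,225,5)),
 ("stand",[(462,52),(612,46),(634,258),(487,263)],.036,(320,225,5)),
 ("lensplate",[(412,310),(447,310),(455,432),(418,437)],.088,(320,225,5)),
 ("lenssad",[(362,313),(355,460),(457,455)],.038,(320,225,5)),
 ("tab",[(103,450),(145,447),(148,500),(108,503)],.109,(320,225,5)),
 ("cuvblock",[(10,38),(62,32),(65,102),(12,105)],.076,(190,165,3.3))]:
    p=P(L,*o,z); print(n,p[:,:2].tolist(),p.mean(0))
E
```

```text
(575, 275, 3) (575, 271, 3)
det [[0.45814360089377726, -0.05207431658324965], [0.46094016159365847, -0.0908062841773265], [0.4113405628927372, -0.09562111715482463], [0.4098841550853878, -0.054725245772369785]] [ 0.4351 -0.0733  0.098 ]
lamp [[0.46813769496355395, -0.266919884399143], [0.46981605547716154, -0.32813024525526613], [0.4217352400304801, -0.3288417626619534], [0.41974913367174155, -0.269190396816076]] [ 0.4449 -0.2983  0.104 ]
stand [[0.5669765238716689, -0.44301117423980074], [0.5660156273909257, -0.5040862423981212], [0.4788949352062234, -0.5019058219468556], [0.48021137659443436, -0.4434752112665596]] [ 0.523  -0.4731  0.036 ]
lensplate [[0.4562261236245124, -0.4012407710593819], [0.4554889578246778, -0.4142021921418393], [0.41058356060938495, -0.4123042191096524], [0.40954229571906287, -0.3985916852729086]] [ 0.433  -0.4066  0.088 ]
lenssad [[0.46289492650552144, -0.39167574056651006], [0.4060087208242163, -0.3833480805352563], [0.40567995825261893, -0.42299419934127547]] [ 0.4249 -0.3993  0.038 ]
tab [[0.4096926642011577, -0.2819004808815431], [0.40990133098561, -0.2969159242912299], [0.39127614376912695, -0.29658452546571873], [0.3910338476981045, -0.2823609801607922]] [ 0.4005 -0.2894  0.109 ]
cuvblock [[0.7033274897668012, -0.00806169307373264], [0.7054274328614041, -0.039602095100759904], [0.660223101959686, -0.04142956829039374], [0.6601342385675073, -0.009652805791182079]] [ 0.6823 -0.0247  0.076 ]
```

View pics/c3.png

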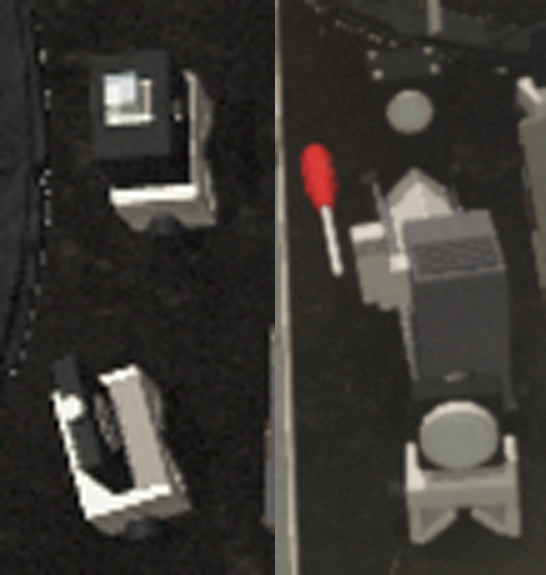

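The pinhole carrier's saddle top corners are at roughly (52,395), (135,367), (170,488) and (90,520) in the left crop, so it is yawed about 17°. The side view shows the lens carrier in front of the lamp head.

```bash
cat >> h.py <<'E'
def go(x,y,z,yaw):
    """tool shift (cm) & turn (deg, about tool z) to bring grasp point to x,y,z, with tool y at world angle yaw deg (mod 180)"""
    s=arm.read_state(); R=Ro.from_rotvec(s["ee_rot"]).as_matrix()
    g=s["position"]+R@[0,0,.155]; a=np.degrees(np.arctan2(R[1,1],R[0,1]))
    d=(yaw-a+90)%180-90
    # desired: tool straight down with y axis at a+d
    t=np.radians(a+d); Y=np.array([np.cos(t),np.sin(t),0]); Z=np.array([0,0,-1.]); D=np.c_[np.cross(Y,Z),Y,Z]
    rv=Ro.from_matrix(R.T@D).as_rotvec(degrees=True)
    np.set_printoptions(precision=2,suppress=True)
    print("t",round(s["clock"],2),"grasp",(g*100),"yaw",round(a,1),"F",s["contact_force"],"w",round(s["width"]*100,2))
    print(" shift cm (current tool axes)",R.T@(np.array([x,y,z])-g)*100,"turn deg",rv," shift after turn",D.T@(np.array([x,y,z])-g)*100)
E
python3 - <<'E'
from h import *
f=arm.grab_frame("top"); s=arm.grab_frame("side")
def P(L,z,x0=175,y0=165,s=5): return np.array([ray(f,(u+.5)/s-.5+x0,(v+.5)/s-.5+y0,z) for u,v in L])
np.set_printoptions(precision=4,suppress=True)
for n,L,z in [("pin sad",[(52,395),(135,367),(170,488),(90,520)],.038),("pinplate",[(55,358),(75,360),(100,455),(82,460)],.088),("cuv",[(92,52),(165,52),(170,155),(97,160)],.076),("cuvtop",[(104,73),(136,73),(137,104),(105,106)],.092)]:
    p=P(L,z); e=p[0]-p[3]+p[1]-p[2]; print(n,p.mean(0),"yaw",np.degrees(np.arctan2(e[1],e[0])), np.linalg.norm(p[0]-p[3]),np.linalg.norm(p[0]-p[1]))
for px in [(181,190),(165,250)]:
  for h in (.0,.04,.08,.12): X=ray(f,*px,h); print(h,X,proj(s,X))
# ridge apex
for p in [P([(205,474),(425,458)],.028,190,165,3.3)]: d=p[0]-p[1]; print(p,"bench yaw",np.degrees(np.arctan2(-d[0],d[1])))
p=P([(0,387),(45,382)],.028,320,225,5); print(p)
# check side view: lens disc & pinhole disc
ax=np.array([[.4402,-.1908,0]]); 
print("side: pin disc",[proj(s,[.57,-.03,.064])], "lens",proj(s,[.431,-.4066,.064]))
print(proj(s,[.4005,-.2894,.109]))
E
```

```text
pin sad [ 0.5538 -0.0078  0.038 ] yaw 16.21461820477292 0.05454391197861506 0.03480148052845118
pinplate [ 0.5559 -0.0079  0.088 ] yaw 14.705634459020583 0.0418865960427749 0.007734573627076097
cuv [ 0.6825 -0.0244  0.076 ] yaw 2.8105258544028544 0.04608158630468068 0.02929346196325317
cuvtop [ 0.6827 -0.0243  0.092 ] yaw 2.0085609072180386 0.013838965640773013 0.01256364989456993
0.0 [0.7053 0.0376 0.    ] [367.1409 198.3091]
0.04 [0.6894 0.0256 0.04  ] [363.1333 187.3009]
0.08 [0.6736 0.0137 0.08  ] [358.8894 175.6438]
0.12 [0.6577 0.0017 0.12  ] [354.3878 163.279 ]
0.0 [0.5732 0.0691 0.    ] [316.4503 197.5285]
0.04 [0.5632 0.0557 0.04  ] [313.3068 186.5938]
0.08 [0.5532 0.0424 0.08  ] [309.9774 175.0125]
0.12 [0.5432 0.029  0.12  ] [306.4451 162.7254]
[[ 0.4383 -0.1138  0.028 ]
 [ 0.4404 -0.2454  0.028 ]] bench yaw 0.8945922740386637
[[ 0.4431 -0.2479  0.028 ]
 [ 0.444  -0.2657  0.028 ]]
side: pin disc [array([321.7272, 192.8293])] lens [281.6299 299.1329]
[256.9864 242.1073]
```

View crop.

```bash
python3 - <<'E'
from h import *
s=arm.grab_frame("side"); 
for X in [(.4351,-.0733,.098),(.5556,-.0079,.096),(.6825,-.0244,.092),(.6825,-.0244,0)]: print(proj(s,X))
crop(s,"s4",225,90,225,140,3.5)
E
```

```text
[266.59239694 193.39971844]
[314.1200045 177.4943207]
[366.47684078 177.32727746]
[364.89880412 210.26147695]
```

View pics/s4.png

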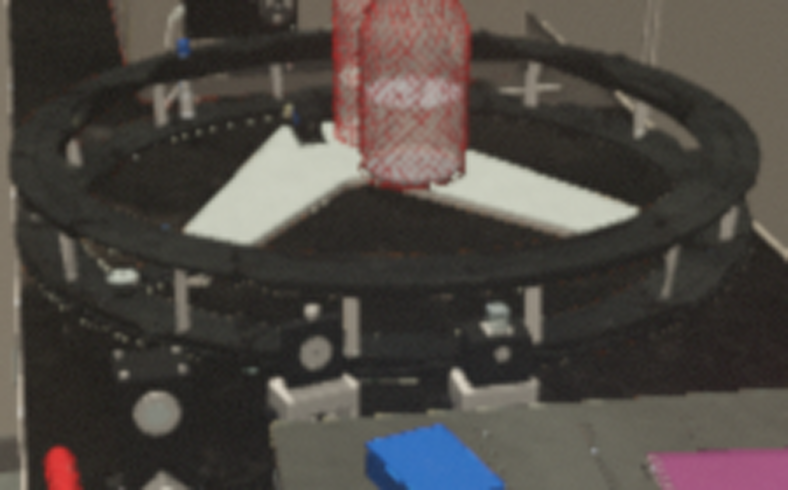

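The ring has an upper rim at about z 0.12 near the pinhole and cuvette carriers, so I'll grasp those two high. I'll go to the slider tab first.

>>> play_rows --pt "-3.5 -4 0 0 0 -8.8 8.5" --pt "-4 -4.5 0 0 0 -8.8 8.5" --pt "-4.2 -4.4 0 0 0 0 8.5" --pt "-4.2 -4.4 0 0 0 0 8.5" --pt "-4.2 -4.4 0 0 0 0 8.5"

```text
clock: 1.02
position: [0.3354, 0.3047, 0.405]
ee_rot: [-0.062, 3.14, 0.001]
contact_force: [0.5, 0.4, 0.5]
width: 0.0849
finger_force: 0.0
```

>>> play_rows --pt "-2 -5.8 0 0 0 0 8.5" --pt "-1 -6 0 0 0 0 8.5" --pt "0 -6 0 0 0 0 8.5" --pt "0 -6 0 0 0 0 8.5" --pt "0 -6 0 0 0 0 8.5"

```text
clock: 1.65
position: [0.3757, 0.0079, 0.405]
ee_rot: [-0.062, 3.14, -0.0]
contact_force: [1.0, -0.6, 0.6]
width: 0.0852
finger_force: 0.0
```

>>> play_rows --pt "0 -6 0 0 0 0 8.5" --pt "0 -6 0 0 0 0 8.5" --pt "0 -6 0 0 0 0 8.5" --pt "0 -6 0 0 0 0 8.5" --pt "0 0 0 0 0 0 8.5"

```text
clock: 2.28
position: [0.3851, -0.233, 0.4043]
ee_rot: [0.055, -3.141, -0.0]
contact_force: [-0.3, -0.1, -0.0]
width: 0.085
finger_force: 0.0
```

```bash
python3 -c "
from h import *
go(.4005,-.2894,.091,92.3)"
```

```text
t 2.27 grasp [ 38.51 -23.29  24.93] yaw 92.0 F [-0.29 -0.12 -0.04] w 8.5
 shift cm (current tool axes) [-1.36 -5.7  15.83] turn deg [ 0.01 -0.03 -0.29]  shift after turn [-1.32 -5.7  15.83]
```

>>> play_rows --pt "-0.6 -2.85 2.8 0 0 0 4" --pt "-0.5 -2.85 2.5 0 0 0 4" --pt "0 0 3 0 0 0 4" --pt "0 0 0 0 0 0 4"

```text
clock: 2.78
position: [0.3987, -0.2857, 0.3202]
ee_rot: [0.063, -3.138, -0.004]
contact_force: [-0.2, 0.3, 0.4]
width: 0.0402
finger_force: 0.0
```

```bash
python3 - <<'E'
from h import *
go(.4000,-.2894,.091,92.3)
f=arm.grab_frame("top");s=arm.grab_frame("side")
a=cv2.resize(f["img"][255:345,310:410],None,fx=4,fy=4,interpolation=cv2.INTER_CUBIC)
b=cv2.resize(s["img"][190:280,215:315],None,fx=4,fy=4,interpolation=cv2.INTER_CUBIC)
cv2.imwrite("pics/p5.png",np.hstack([a,b]))
E
```

```text
t 2.77 grasp [ 39.83 -28.53  16.52] yaw 92.3 F [-0.21  0.26  0.42] w 4.02
 shift cm (current tool axes) [-0.18 -0.43  7.42] turn deg [ 0.16 -0.16 -0.02]  shift after turn [-0.16 -0.41  7.42]
```

View pics/p5.png

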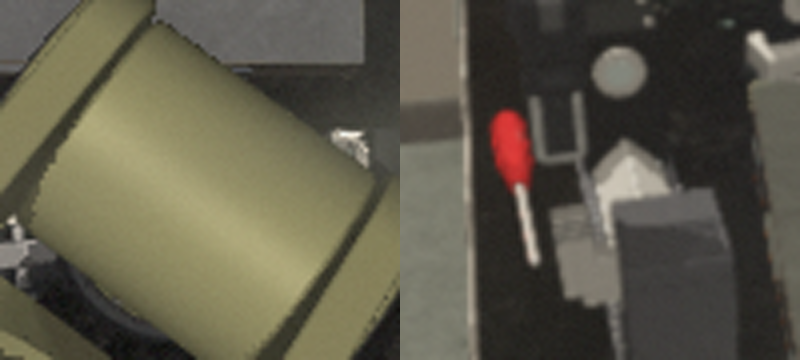

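The fingers are above the tab and lined up with it: tip at (560,158), tab at about (570,255). Going down to grip.

>>> play_rows --pt "-0.15 -0.4 3 0 0 0 4" --pt "0 0 3 0 0 0 4" --pt "0 0 1.4 0 0 0 4" --pt "0 0 0 0 0 0 4"

```text
clock: 3.38
position: [0.4007, -0.2904, 0.2482]
ee_rot: [-0.062, 3.141, -0.0]
contact_force: [0.2, -0.6, 1.4]
width: 0.04
finger_force: 0.0
```

>>> play_rows --pt "0 0 0 0 0 0 1.8" --pt "0 0 0 0 0 0 1" --pt "0 0 0 0 0 0 0.5" --pt "0 0 0 0 0 0 0.5" --grip_force 25

```text
clock: 3.88
position: [0.4007, -0.2906, 0.2488]
ee_rot: [-0.062, 3.139, -0.002]
contact_force: [-0.1, 2.6, 8.0]
width: 0.0139
finger_force: 30.8
```

```bash
python3 -c "
from h import *
go(.4000,-.2894,.091,92.3); print(arm.read_state()['finger_force'])"
```

```text
t 3.88 grasp [ 40.1  -29.07   9.38] yaw 92.3 F [-0.06  2.63  7.98] w 1.39
 shift cm (current tool axes) [0.09 0.14 0.28] turn deg [-0.06  0.08 -0.04]  shift after turn [0.09 0.14 0.28]
30.837599539227085
```

>>> play_rows --pt "0 0.02 -0.05 0 0 0 0.5" --pt "0.5 0 0 0 0 0 0.5" --pt "0.8 0 0 0 0 0 0.5" --grip_force 40

```text
clock: 4.25
position: [0.387, -0.2908, 0.2482]
ee_rot: [-0.062, 3.141, -0.0]
contact_force: [-0.2, 0.7, 0.5]
width: 0.0137
finger_force: 39.8
```

>>> play_rows --pt "1 0 0 0 0 0 0.5" --pt "1 0 0 0 0 0 0.5" --pt "1 0 0 0 0 0 0.5" --pt "1 0 0 0 0 0 0.5" --pt "0.5 0 0 0 0 0 0.5"

```text
clock: 4.88
position: [0.3419, -0.2926, 0.2482]
ee_rot: [0.061, -3.141, -0.0]
contact_force: [-0.9, 0.5, -0.4]
width: 0.0137
finger_force: 39.6
```

```bash
python3 - <<'E'
from h import *
go(.5015,-.4731,.070,90-.5)
s=arm.grab_frame("side"); f=arm.grab_frame("top")
b=cv2.resize(s["img"][190:280,205:305],None,fx=4,fy=4,interpolation=cv2.INTER_CUBIC)
a=cv2.resize(f["img"][225:315,375:475],None,fx=4,fy=4,interpolation=cv2.INTER_CUBIC)
cv2.imwrite("pics/p6.png",np.hstack([b,a]))
E
```

```text
t 4.88 grasp [ 34.19 -29.26   9.32] yaw 92.2 F [-0.88  0.55 -0.39] w 1.37
 shift cm (current tool axes) [-15.25 -18.66   2.32] turn deg [ 0.   -0.    2.74]  shift after turn [-16.12 -17.91   2.32]
```

View pics/p6.png

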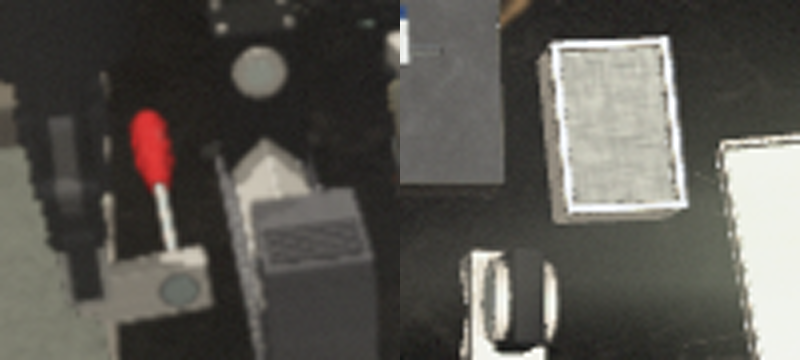

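The slider is clear of the slot and level. Next I'll lift it and carry it to the stand.

>>> play_rows --pt "0 0 -3 0 0 0 0.5" --pt "0 0 -3.2 0 0 0 0.5" --pt "-2.5 -2.7 0 0 0 1.3 0.5" --pt "-3.5 -4 0 0 0 1.4 0.5" --pt "-3.5 -4 0 0 0 0 0.5"

```text
clock: 5.6
position: [0.4402, -0.3993, 0.3103]
ee_rot: [0.012, 3.141, -0.001]
contact_force: [0.2, 0.6, -0.1]
width: 0.0135
finger_force: 39.5
```

>>> play_rows --pt "-3.5 -4 0 0 0 0 0.5" --pt "-2.4 -2.7 0 0 0 0 0.5" --pt "0 0 0 0 0 0 0.5"

```text
clock: 5.98
position: [0.4983, -0.4667, 0.3087]
ee_rot: [-0.012, -3.141, -0.001]
contact_force: [0.2, 0.8, -1.1]
width: 0.0134
finger_force: 39.5
```

```bash
python3 - <<'E'
from h import *
go(.502,-.4731,.0630,89.5)
E
```

```text
t 5.97 grasp [ 49.82 -46.66  15.37] yaw 89.6 F [ 0.18  0.75 -1.12] w 1.34
 shift cm (current tool axes) [-0.39 -0.65  9.07] turn deg [ 0.04 -0.04  0.05]  shift after turn [-0.39 -0.65  9.07]
```

>>> play_rows --pt "-0.4 -0.65 3 0 0 0 0.5" --pt "0 0 3 0 0 0 0.5" --pt "0 0 2 0 0 0 0.5" --pt "0 0 0.8 0 0 0 0.5" --pt "0 0 0 0 0 0 0.5"

```text
clock: 6.6
position: [0.5014, -0.4722, 0.2225]
ee_rot: [0.012, 3.141, -0.0]
contact_force: [-0.2, 0.6, -0.5]
width: 0.0133
finger_force: 39.5
```

```bash
python3 - <<'E'
from h import *
go(.502,-.4731,.0630,89.5)
f=arm.grab_frame("side"); crop(f,"p7",285,290,110,90,5)
E
```

```text
t 6.6 grasp [ 50.14 -47.22   6.75] yaw 89.6 F [-0.15  0.64 -0.55] w 1.33
 shift cm (current tool axes) [-0.06 -0.09  0.45] turn deg [-0.01  0.01  0.06]  shift after turn [-0.06 -0.09  0.45]
```

View pics/p7.png

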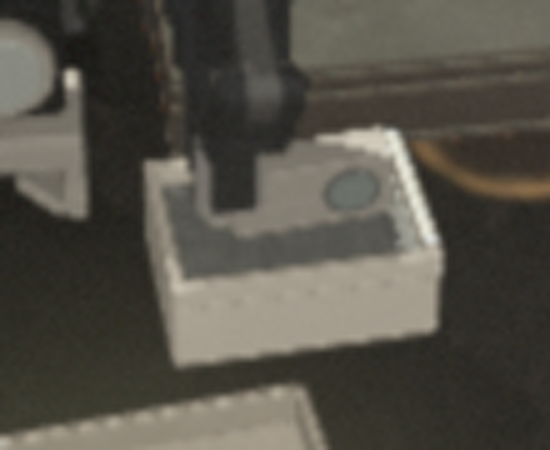

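The slider hangs just above the recess floor, between the recess walls. I'll lower it to contact.

>>> play_rows --pt "0 0 0.3 0 0 0 0.5" --pt "0 0 0.1 0 0 0 0.5" --pt "0 0 0 0 0 0 0.5"

```text
clock: 7.02
position: [0.5014, -0.4723, 0.219]
ee_rot: [0.012, 3.141, -0.001]
contact_force: [-1.4, 0.7, 5.5]
width: 0.0136
finger_force: 40.2
```

>>> play_rows --pt "0 0 0 0 0 0 1.8" --pt "0 0 0 0 0 0 2.6" --pt "0 0 0 0 0 0 3" --pt "0 0 -1 0 0 0 3" --pt "0 0 -5 0 0 0 3" --grip_force 20

```text
clock: 7.65
position: [0.501, -0.472, 0.2763]
ee_rot: [-0.012, -3.138, -0.006]
contact_force: [1.2, -0.8, 0.6]
width: 0.0296
finger_force: 0.0
```

```bash
python3 - <<'E'
from h import *
go(.433,-.4066,.20,-3)
f=arm.grab_frame("side"); 
a=cv2.resize(f["img"][290:380,255:395],None,fx=5,fy=5,interpolation=cv2.INTER_CUBIC)
cv2.imwrite("pics/p8.png",a)
E
```

```text
t 7.65 grasp [ 50.04 -47.13  12.13] yaw 89.6 F [ 1.22 -0.8   0.56] w 2.96
 shift cm (current tool axes) [ 6.82  6.45 -7.82] turn deg [  0.36  -0.   -87.45]  shift after turn [-6.11  7.07 -7.87]
```

View pics/p8.png

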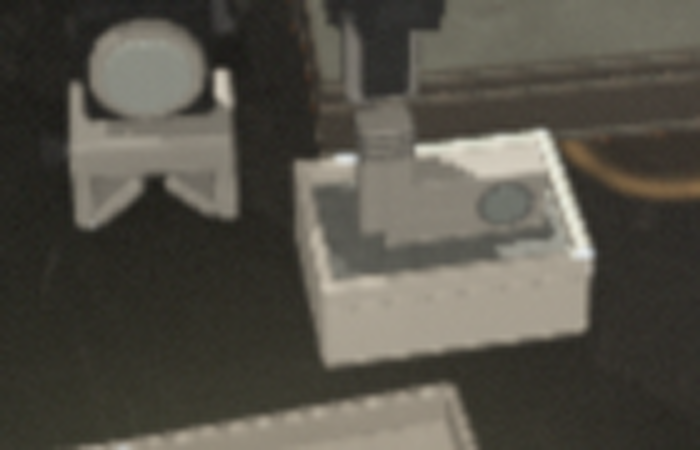

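>>> play_rows --pt "0 0 -4 0 0 10.4 4" --pt "0 0 0 0 0 10.4 6" --pt "0 0 0 0 0 10.4 8" --pt "0 0 0 0 0 10.4 8.5" --pt "0 0 0 0 0 10.4 8.5"

```text
clock: 8.32
position: [0.5013, -0.4723, 0.3191]
ee_rot: [1.396, 2.813, -0.001]
contact_force: [-0.3, 0.4, 0.5]
width: 0.085
finger_force: 0.0
```

>>> play_rows --pt "0 0 0 0 0 10.4 8.5" --pt "0 0 0 0 0 10.4 8.5" --pt "0 0 0 0 0 10.4 8.5" --pt "0 0 0 0 0 10.4 8.5" --pt "0 0 0 0 0 0 8.5"

```text
clock: 8.95
position: [0.5013, -0.4723, 0.3188]
ee_rot: [2.297, 2.142, -0.0]
contact_force: [0.3, -0.6, -0.6]
width: 0.085
finger_force: 0.0
```

```bash
sed -i 's/d=(yaw-a+90)%180-90/d=yaw-a/' h.py; python3 -c "
from h import *
go(.4325,-.4055,.12,-3);print(arm.read_state()['joint_positions'])"
```

```text
t 8.95 grasp [ 50.14 -47.23  16.38] yaw -4.0 F [ 0.27 -0.59 -0.63] w 8.5
 shift cm (current tool axes) [ 6.19 -7.34  4.38] turn deg [ 0.03  0.03 -0.98]  shift after turn [ 6.31 -7.23  4.38]
[-0.81  0.68  1.16 -0.    1.3  -0.74]
```

>>> play_rows --pt "3.1 -3.6 1.5 0 0 -1 8.5" --pt "3.1 -3.6 1.5 0 0 0 8.5" --pt "0 0 1 0 0 0 8.5" --pt "0 0 0 0 0 0 8.5"

```text
clock: 9.45
position: [0.4337, -0.4063, 0.2786]
ee_rot: [2.276, 2.164, 0.0]
contact_force: [0.4, 0.5, -0.3]
width: 0.0848
finger_force: 0.0
```

```bash
python3 - <<'E'
from h import *
go(.4325,-.4055,.067,-3)
f=arm.grab_frame("top");s=arm.grab_frame("side")
a=cv2.resize(f["img"][260:350,350:450],None,fx=4,fy=4,interpolation=cv2.INTER_CUBIC)
b=cv2.resize(s["img"][245:345,230:330],None,fx=4,fy=4,interpolation=cv2.INTER_CUBIC)[:360]
cv2.imwrite("pics/p9.png",np.hstack([a,b]))
E
```

```text
t 9.45 grasp [ 43.38 -40.64  12.36] yaw -2.9 F [ 0.41  0.46 -0.34] w 8.48
 shift cm (current tool axes) [ 0.09 -0.13  5.66] turn deg [0.04 0.04 0.12]  shift after turn [ 0.09 -0.13  5.66]
```

View pics/p9.png

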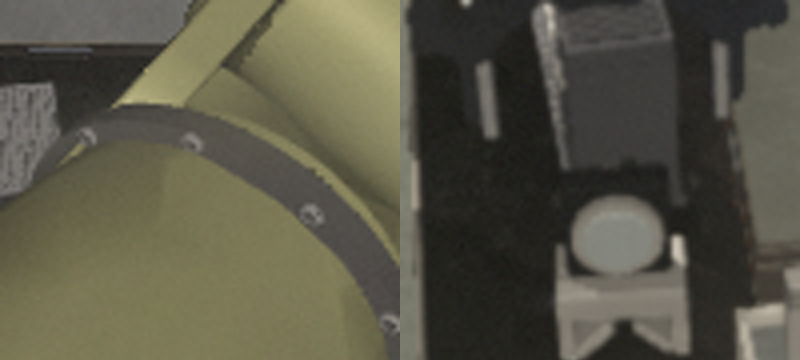

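The fingers straddle the lens carrier: 485 and 722 in the side view, with the lens at 618. Going down to grip.

>>> play_rows --pt "0 0.05 2.5 0 0 0 8.5" --pt "0 0 2.5 0 0 0 8.5" --pt "0 0 0.7 0 0 0 8.5" --pt "0 0 0 0 0 0 6" --pt "0 0 0 0 0 0 5" --grip_force 40

```text
clock: 10.18
position: [0.4341, -0.4063, 0.2223]
ee_rot: [2.278, 2.161, -0.0]
contact_force: [-0.8, 0.3, 1.4]
width: 0.0516
finger_force: 0.0
```

>>> play_rows --pt "0 0 0 0 0 0 4.2" --pt "0 0 0 0 0 0 3.6" --pt "0 0 0 0 0 0 3.6"

```text
clock: 10.55
position: [0.434, -0.4062, 0.2225]
ee_rot: [2.278, 2.16, -0.0]
contact_force: [-0.1, 0.4, 6.4]
width: 0.0457
finger_force: 40.5
```

```bash
python3 -c "
from h import *
go(.4422,-.2418,.16,2.3);print(arm.read_state()['finger_force'])"
```

```text
t 10.55 grasp [ 43.42 -40.65   6.75] yaw -3.0 F [-0.06  0.43  6.43] w 4.57
 shift cm (current tool axes) [16.47 -0.06 -9.28] turn deg [ 0.08  0.09 -5.34]  shift after turn [16.42  1.46 -9.25]
40.53999066352844
```

>>> play_rows --pt "0 0 -2 0 0 0 3.6" --pt "0 0 -4 0 0 0 3.6" --pt "0 0 -4 0 0 0 3.6" --pt "0 0 -2.5 0 0 0 3.6" --pt "2 0 0 0 0 -2.6 3.6" --grip_force 60

```text
clock: 11.18
position: [0.4346, -0.3863, 0.3497]
ee_rot: [2.227, 2.209, -0.0]
contact_force: [1.1, 0.4, -2.8]
width: 0.045
finger_force: 62.1
```

>>> play_rows --pt "4 0.3 0 0 0 -2.7 3.6" --pt "4 0.4 0 0 0 0 3.6" --pt "4 0.4 0 0 0 0 3.6" --pt "2.4 0.3 0 0 0 0 3.6" --pt "0 0 0 0 0 0 3.6"

```text
clock: 11.8
position: [0.4451, -0.2404, 0.3475]
ee_rot: [2.174, 2.266, 0.001]
contact_force: [-0.0, -0.2, -1.8]
width: 0.0453
finger_force: 62.0
```

```bash
python3 -c "
from h import *
go(.4422,-.2418,.0755,2.3)"
```

```text
t 11.8 grasp [ 44.53 -24.05  19.25] yaw 2.4 F [-0.05 -0.15 -1.83] w 4.53
 shift cm (current tool axes) [-0.11 -0.32 11.7 ] turn deg [0.05 0.03 0.07]  shift after turn [-0.12 -0.31 11.7 ]
```

>>> play_rows --pt "-0.1 -0.3 3 0 0 0 3.6" --pt "0 0 3 0 0 0 3.6" --pt "0 0 3 0 0 0 3.6" --pt "0 0 1 0 0 0 3.6" --pt "0 0 0 0 0 0 3.6"

```text
clock: 12.42
position: [0.4422, -0.2432, 0.2466]
ee_rot: [-2.178, -2.264, 0.0]
contact_force: [-0.5, 0.3, -1.6]
width: 0.0449
finger_force: 62.0
```

```bash
python3 - <<'E'
from h import *
go(.4422,-.2418,.0755,2.3)
s=arm.grab_frame("side"); crop(s,"p10",230,195,110,90,5)
E
```

```text
t 12.43 grasp [ 44.22 -24.32   9.16] yaw 2.2 F [-0.54  0.31 -1.56] w 4.49
 shift cm (current tool axes) [0.14 0.01 1.61] turn deg [-0.01 -0.   -0.06]  shift after turn [0.14 0.01 1.61]
```

View pics/p10.png

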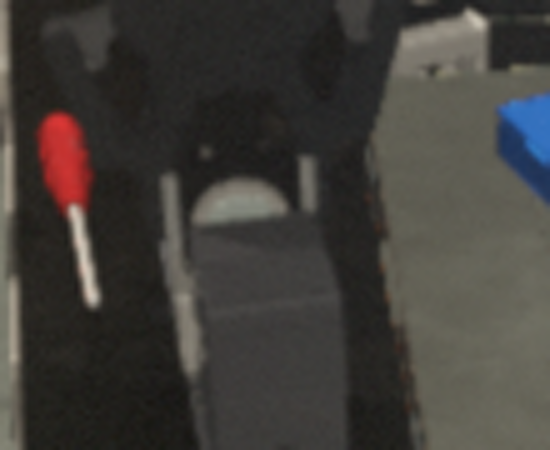

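The lens carrier hangs in line behind the lamp head. I'll lower it onto the ridge.

>>> play_rows --pt "0.15 0 0.8 0 0 0 3.6" --pt "0 0 0.5 0 0 0 3.6" --pt "0 0 0 0 0 0 3.6"

```text
clock: 12.85
position: [0.4421, -0.2412, 0.2331]
ee_rot: [-2.177, -2.265, -0.0]
contact_force: [0.0, 0.5, -1.6]
width: 0.0451
finger_force: 62.0
```

>>> play_rows --pt "0 0 0.2 0 0 0 3.6" --pt "0 0 0.1 0 0 0 3.6" --pt "0 0 0 0 0 0 3.6"

```text
clock: 13.22
position: [0.4427, -0.2415, 0.2313]
ee_rot: [2.175, 2.262, 0.002]
contact_force: [4.2, 1.2, 4.2]
width: 0.0456
finger_force: 62.9
```

>>> play_rows --pt "0 0.05 0.05 0 0 0 3.6" --pt "0 0 0.03 0 0 0 3.6" --pt "0 0 0 0 0 0 3.6"

```text
clock: 13.6
position: [0.4432, -0.2415, 0.2308]
ee_rot: [2.174, 2.262, 0.001]
contact_force: [1.7, 1.4, 9.9]
width: 0.0455
finger_force: 63.5
```

Seated: 10 N vertical and little lateral force. Release, go up, and head for the pinhole carrier.

>>> play_rows --pt "0 0 0 0 0 0 4.8" --pt "0 0 0 0 0 0 5.6" --pt "0 0 0 0 0 0 6.4" --pt "0 0 -1 0 0 0 6.6" --pt "0 0 -4 0 0 0 6.6"

```text
clock: 14.22
position: [0.4422, -0.2411, 0.2789]
ee_rot: [-2.175, -2.262, 0.001]
contact_force: [0.3, 0.2, 0.1]
width: 0.0655
finger_force: 0.0
```

>>> play_rows --pt "0 0 -5 0 0 0 7.5" --pt "4 2 0 0 0 -4 8.5" --pt "5 2.5 0 0 0 -5 8.5" --pt "5.2 2 0 0 0 -4.2 8.5" --pt "4 1 0 0 0 0 8.5"

```text
clock: 14.85
position: [0.4889, -0.0499, 0.33]
ee_rot: [1.9, 2.502, 0.0]
contact_force: [1.1, 0.0, -0.2]
width: 0.085
finger_force: 0.0
```

```bash
python3 - <<'E'
from h import *
go(.555,-.0078,.076,15.5)
E
```

```text
t 14.85 grasp [48.9  -4.99 17.5 ] yaw 15.6 F [ 1.14  0.02 -0.17] w 8.5
 shift cm (current tool axes) [2.29 7.49 9.9 ] turn deg [0.03 0.01 0.07]  shift after turn [2.29 7.49 9.9 ]
```

>>> play_rows --pt "1.1 3.7 0 0 0 0 8.5" --pt "1.2 3.8 2 0 0 0 8.5" --pt "0 0 2.5 0 0 0 8.5" --pt "0 0 0 0 0 0 8.5"

```text
clock: 15.35
position: [0.5547, -0.0096, 0.2833]
ee_rot: [-1.9, -2.498, 0.003]
contact_force: [0.0, -1.4, 1.0]
width: 0.0852
finger_force: 0.0
```

```bash
python3 - <<'E'
from h import *
go(.555,-.0078,.076,15.5)
f=arm.grab_frame("top");s=arm.grab_frame("side")
a=cv2.resize(f["img"][220:310,160:260],None,fx=4,fy=4,interpolation=cv2.INTER_CUBIC)
b=cv2.resize(s["img"][140:230,265:365],None,fx=4,fy=4,interpolation=cv2.INTER_CUBIC)
c=cv2.resize(s["img"][195:285,230:330],None,fx=4,fy=4,interpolation=cv2.INTER_CUBIC)
im=np.vstack([np.hstack([a,b]),np.hstack([c,c*0])])[:600]; cv2.imwrite("pics/p11.png",im)
E
```

```text
t 15.35 grasp [55.42 -0.96 12.83] yaw 15.5 F [ 0.02 -1.41  1.01] w 8.52
 shift cm (current tool axes) [0.14 0.14 5.23] turn deg [-0.17 -0.06 -0.02]  shift after turn [0.15 0.12 5.23]
```

View pics/p11.png

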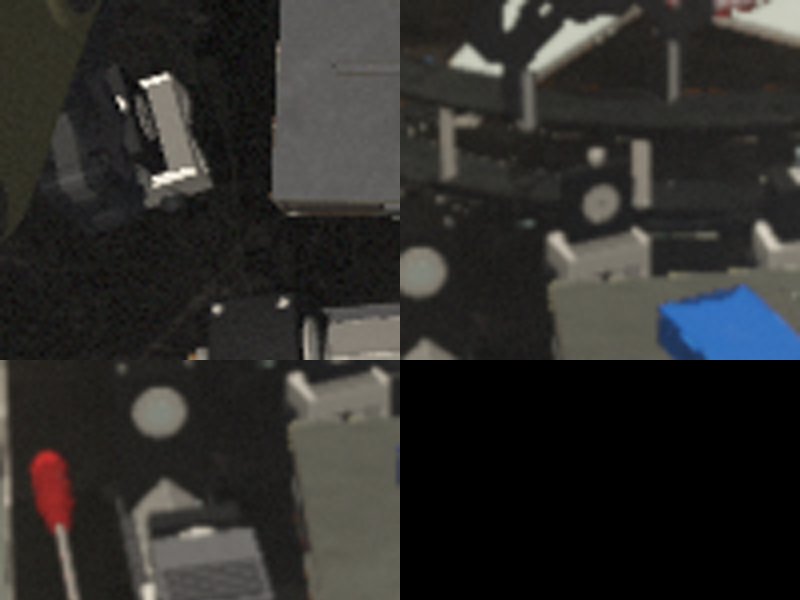

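The pinhole carrier at (600,200) is centred between the fingers (525 and 672). The lens carrier is seated behind the lamp head. Going down in two stages.

>>> play_rows --pt "0 0.1 2 0 0 0 8.5" --pt "0 0 2 0 0 0 8.5" --pt "0 0 0 0 0 0 8.5"

```text
clock: 15.82
position: [0.5558, -0.0098, 0.2448]
ee_rot: [-1.903, -2.499, 0.0]
contact_force: [0.7, -0.4, 0.2]
width: 0.0847
finger_force: 0.0
```

>>> play_rows --pt "0 0 0.8 0 0 0 8.5" --pt "0 0 0.2 0 0 0 8.5" --pt "0 0 0 0 0 0 6.5" --pt "0 0 0 0 0 0 5" --pt "0 0 0 0 0 0 4.2" --grip_force 40

```text
clock: 16.45
position: [0.556, -0.0095, 0.2349]
ee_rot: [1.902, 2.5, 0.0]
contact_force: [-2.0, 0.7, 5.5]
width: 0.045
finger_force: 41.4
```

>>> play_rows --pt "0 0 0 0 0 0 3.6" --pt "0 0 0 0 0 0 3.6"

```text
clock: 16.7
position: [0.556, -0.0095, 0.2348]
ee_rot: [1.902, 2.5, 0.0]
contact_force: [-1.3, -0.1, 6.0]
width: 0.0449
finger_force: 41.5
```

```bash
python3 - <<'E'
from h import *
go(.4404,-.1808,.2,2.3)
E
```

```text
t 16.7 grasp [55.61 -0.96  7.98] yaw 15.5 F [-1.28 -0.13  6.05] w 4.49
 shift cm (current tool axes) [-13.42 -15.71 -12.02] turn deg [ 0.03  0.01 13.16]  shift after turn [-16.65 -12.25 -12.02]
```

>>> play_rows --pt "0 0 -2 0 0 0 3.6" --pt "0 0 -4 0 0 0 3.6" --pt "0 0 -4 0 0 0 3.6" --pt "0 0 -2.5 0 0 0 3.6" --pt "-1.5 -2 0 0 0 4 3.6" --grip_force 60

```text
clock: 17.32
position: [0.5409, -0.0288, 0.3611]
ee_rot: [1.987, 2.43, 0.003]
contact_force: [-0.2, -0.8, -2.4]
width: 0.0448
finger_force: 62.2
```

>>> play_rows --pt "-3 -3 0 0 0 5 3.6" --pt "-4 -3.5 0 0 0 4.2 3.6" --pt "-4 -3 0 0 0 0 3.6" --pt "-3 -1.5 0 0 0 0 3.6" --pt "0 0 0 0 0 0 3.6"

```text
clock: 17.95
position: [0.4439, -0.1815, 0.3593]
ee_rot: [-2.18, -2.262, 0.0]
contact_force: [-0.1, 0.6, -2.2]
width: 0.0447
finger_force: 62.1
```

```bash
python3 - <<'E'
from h import *
go(.4404,-.1820,.0875,2.3)
E
```

```text
t 17.95 grasp [ 44.38 -18.15  20.43] yaw 2.1 F [-0.12  0.64 -2.25] w 4.47
 shift cm (current tool axes) [-0.04 -0.34 11.68] turn deg [-0.02 -0.   -0.2 ]  shift after turn [-0.03 -0.35 11.68]
```

>>> play_rows --pt "0 -0.27 3 0 0 0 3.6" --pt "0 0 3 0 0 0 3.6" --pt "0 0 3 0 0 0 3.6" --pt "0 0 1.8 0 0 0 3.6" --pt "0 0 0 0 0 0 3.6"

```text
clock: 18.58
position: [0.4421, -0.1795, 0.2503]
ee_rot: [-2.175, -2.264, 0.001]
contact_force: [0.5, 0.4, -1.6]
width: 0.0446
finger_force: 62.1
```

```bash
python3 - <<'E'
from h import *
go(.4412,-.1820,.0875,2.3)
f=arm.grab_frame("top"); s=arm.grab_frame("side")
b=cv2.resize(s["img"][180:270,230:330],None,fx=4,fy=4,interpolation=cv2.INTER_CUBIC)
a=cv2.resize(f["img"][255:345,260:360],None,fx=4,fy=4,interpolation=cv2.INTER_CUBIC)
cv2.imwrite("pics/p12.png",np.hstack([a,b]))
E
```

```text
t 18.57 grasp [ 44.17 -17.93   9.53] yaw 2.3 F [ 0.48  0.4  -1.64] w 4.46
 shift cm (current tool axes) [-0.27 -0.06  0.78] turn deg [-0.14 -0.08 -0.  ]  shift after turn [-0.27 -0.06  0.78]
```

View pics/p12.png

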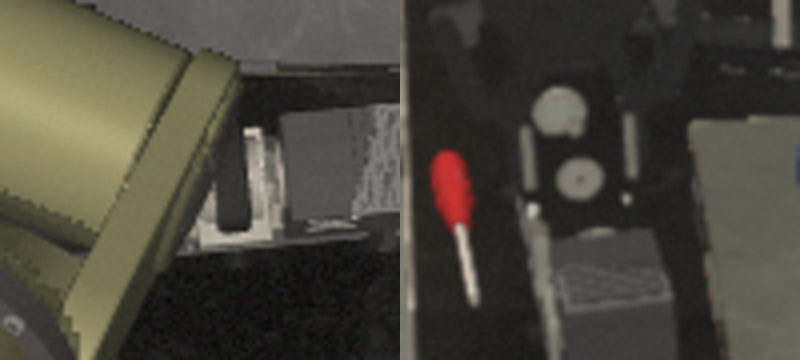

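The pinhole carrier is held upright over the ridge between the heads, with the lens carrier seated close to the lamp head. That was my last picture.

>>> play_rows --pt "-0.25 -0.03 0.3 0 0 0 3.6" --pt "0 0 0.3 0 0 0 3.6" --pt "0 0 0.1 0 0 0 3.6" --pt "0 0 0 0 0 0 3.6"

```text
clock: 19.18
position: [0.4418, -0.1827, 0.2444]
ee_rot: [-2.177, -2.265, 0.0]
contact_force: [0.2, 0.4, -2.2]
width: 0.0448
finger_force: 62.1
```

```bash
python3 - <<'E'
from h import *
go(.4412,-.1820,.0875,2.3)
E
```

```text
t 19.18 grasp [ 44.18 -18.27   8.94] yaw 2.3 F [ 0.17  0.35 -2.2 ] w 4.48
 shift cm (current tool axes) [ 0.07 -0.05  0.19] turn deg [-0.01 -0.   -0.04]  shift after turn [ 0.07 -0.05  0.19]
```

>>> play_rows --pt "0.06 0 0.15 0 0 0 3.6" --pt "0 0 0.1 0 0 0 3.6" --pt "0 0 0 0 0 0 3.6"

```text
clock: 19.55
position: [0.442, -0.1822, 0.243]
ee_rot: [2.176, 2.264, 0.0]
contact_force: [-4.2, 1.1, 13.4]
width: 0.0446
finger_force: 63.8
```

>>> play_rows --pt "0 -0.04 0 0 0 0 3.6" --pt "0 0 0 0 0 0 3.6" --pt "0 0 0 0 0 0 4.8" --pt "0 0 0 0 0 0 5.6" --pt "0 0 0 0 0 0 6.4"

```text
clock: 20.18
position: [0.4414, -0.1821, 0.2418]
ee_rot: [-2.177, -2.265, 0.0]
contact_force: [1.4, -1.2, -0.8]
width: 0.0638
finger_force: 0.0
```

>>> play_rows --pt "0 0 -1 0 0 0 6.6" --pt "0 0 -4 0 0 0 6.6" --pt "0 0 -4 0 0 0 7.5" --pt "3 4 0 0 0 0 8.5" --pt "3 4.5 0 0 0 0 8.5"

```text
clock: 20.8
position: [0.5247, -0.1182, 0.3335]
ee_rot: [2.177, 2.262, 0.001]
contact_force: [0.1, -0.9, 0.0]
width: 0.0849
finger_force: 0.0
```

>>> play_rows --pt "3 4.5 0 0 0 0 8.5" --pt "3 4.5 0 0 0 0 8.5" --pt "2.5 4 0 0 0 0 8.5" --pt "0 2 0 0 0 0 8.5" --pt "0 0 0 0 0 0 8.5"

```text
clock: 21.42
position: [0.671, -0.0276, 0.3318]
ee_rot: [-2.176, -2.265, 0.0]
contact_force: [0.1, 0.5, 0.0]
width: 0.0851
finger_force: 0.0
```

```bash
python3 - <<'E'
from h import *
go(.6825,-.0285,.075,2.5)
E
```

```text
t 21.43 grasp [67.1  -2.76 17.68] yaw 2.3 F [0.12 0.49 0.01] w 8.51
 shift cm (current tool axes) [-0.14  1.15 10.18] turn deg [-0.02  0.   -0.2 ]  shift after turn [-0.14  1.15 10.18]
```

>>> play_rows --pt "-0.15 1.15 2 0 0 0 8.5" --pt "0 0 3 0 0 0 8.5" --pt "0 0 2.5 0 0 0 8.5" --pt "0 0 0 0 0 0 8.5"

```text
clock: 21.92
position: [0.6812, -0.0294, 0.2556]
ee_rot: [-2.176, -2.262, 0.003]
contact_force: [0.2, 0.3, 0.4]
width: 0.0848
finger_force: 0.0
```

>>> play_rows --pt "0 0 1 0 0 0 8.5" --pt "0 0 0.5 0 0 0 8.5" --pt "0 0 0 0 0 0 8.5"

```text
clock: 22.3
position: [0.682, -0.029, 0.242]
ee_rot: [-2.177, -2.265, 0.0]
contact_force: [-0.1, -0.9, -0.2]
width: 0.0851
finger_force: 0.0
```

```bash
python3 - <<'E'
from h import *
go(.6825,-.0285,.072,2.5)
E
```

```text
t 22.3 grasp [68.2 -2.9  8.7] yaw 2.3 F [-0.07 -0.93 -0.19] w 8.51
 shift cm (current tool axes) [0.05 0.05 1.5 ] turn deg [-0.    0.   -0.24]  shift after turn [0.05 0.05 1.5 ]
```

>>> play_rows --pt "0 0.05 0.4 0 0 0 8.5" --pt "0 0 0.3 0 0 0 8.5" --pt "0 0 0 0 0 0 8.5"

```text
clock: 22.68
position: [0.6825, -0.029, 0.2346]
ee_rot: [-2.177, -2.264, 0.0]
contact_force: [0.4, -0.8, -0.1]
width: 0.0851
finger_force: 0.0
```

>>> play_rows --pt "0 0 0.3 0 0 0 8.5" --pt "0 0 0.3 0 0 0 8.5" --pt "0 0 0 0 0 0 8.5"

```text
clock: 23.05
position: [0.6825, -0.029, 0.2285]
ee_rot: [-2.177, -2.265, 0.001]
contact_force: [1.3, 0.0, 0.3]
width: 0.0848
finger_force: 0.0
```

Grasp point is at z 0.0735 with no contact. Closing now.

>>> play_rows --pt "0 0 0 0 0 0 6.5" --pt "0 0 0 0 0 0 5" --pt "0 0 0 0 0 0 4.2" --pt "0 0 0 0 0 0 3.6" --pt "0 0 0 0 0 0 3.6" --grip_force 60

```text
clock: 23.68
position: [0.6827, -0.029, 0.2294]
ee_rot: [2.177, 2.264, 0.001]
contact_force: [0.2, -0.2, 5.6]
width: 0.0451
finger_force: 62.0
```

>>> play_rows --pt "0 0 -2 0 0 0 3.6" --pt "0 0 -3.5 0 0 0 3.6" --pt "0 0 -4 0 0 0 3.6" --pt "0 0 -3.5 0 0 0 3.6" --pt "0 0 0 0 0 0 3.6"

```text
clock: 24.3
position: [0.6825, -0.0289, 0.3627]
ee_rot: [2.174, 2.262, 0.005]
contact_force: [-0.2, 0.1, -2.3]
width: 0.0448
finger_force: 62.2
```

```bash
python3 - <<'E'
from h import *
go(.4386,-.1245,.0815,2.3)
E
```

```text
t 24.3 grasp [68.33 -2.9  20.77] yaw 2.3 F [-0.17  0.14 -2.32] w 4.48
 shift cm (current tool axes) [ -8.57 -24.9   12.49] turn deg [ 0.31  0.04 -0.04]  shift after turn [ -8.56 -24.83  12.62]
```

>>> play_rows --pt "-1 -2.5 0 0 0 0 3.6" --pt "-1.5 -4.4 0 0 0 0 3.6" --pt "-1.5 -4.5 0 0 0 0 3.6" --pt "-1.5 -4.5 0 0 0 0 3.6" --pt "-1.5 -4.5 0 0 0 0 3.6"

```text
clock: 24.92
position: [0.4796, -0.1073, 0.3578]
ee_rot: [-2.176, -2.264, 0.002]
contact_force: [-0.1, -0.5, -1.9]
width: 0.0445
finger_force: 62.3
```

>>> play_rows --pt "-1.2 -3 0 0 0 0 3.6" --pt "-0.4 -1.3 0 0 0 0 3.6" --pt "0 0 0 0 0 0 3.6" --pt "0 0 0 0 0 0 3.6"

```text
clock: 25.42
position: [0.4398, -0.1244, 0.3587]
ee_rot: [-2.177, -2.265, -0.0]
contact_force: [0.1, -0.9, -2.6]
width: 0.0444
finger_force: 62.5
```

```bash
python3 - <<'E'
from h import *
go(.4390,-.1245,.0825,2.3)
E
```

```text
t 25.43 grasp [ 43.98 -12.44  20.37] yaw 2.3 F [ 0.12 -0.88 -2.56] w 4.44
 shift cm (current tool axes) [-0.01 -0.08 12.12] turn deg [-0.01 -0.01 -0.02]  shift after turn [-0.01 -0.08 12.12]
```

>>> play_rows --pt "0 -0.08 3 0 0 0 3.6" --pt "0 0 3 0 0 0 3.6" --pt "0 0 2.5 0 0 0 3.6" --pt "0 0 0 0 0 0 3.6"

```text
clock: 25.92
position: [0.4386, -0.1243, 0.2724]
ee_rot: [-2.174, -2.263, 0.002]
contact_force: [1.2, 0.5, -1.5]
width: 0.045
finger_force: 62.3
```

```bash
python3 - <<'E'
from h import *
go(.4390,-.1245,.0825,2.3)
E
```

```text
t 25.93 grasp [ 43.81 -12.41  11.74] yaw 2.3 F [ 1.16  0.53 -1.47] w 4.5
 shift cm (current tool axes) [-0.05  0.1   3.49] turn deg [-0.19 -0.08 -0.  ]  shift after turn [-0.05  0.09  3.49]
```

>>> play_rows --pt "0 0 1.5 0 0 0 3.6" --pt "0 0 1.3 0 0 0 3.6" --pt "0 0 0.3 0 0 0 3.6" --pt "0 0 0 0 0 0 3.6"

```text
clock: 26.42
position: [0.4384, -0.1247, 0.2429]
ee_rot: [-2.177, -2.265, 0.0]
contact_force: [-0.2, -0.3, -1.4]
width: 0.0445
finger_force: 62.4
```

```bash
python3 - <<'E'
from h import *
go(.4390,-.1245,.0825,2.3)
E
```

```text
t 26.43 grasp [ 43.84 -12.47   8.79] yaw 2.3 F [-0.24 -0.25 -1.42] w 4.45
 shift cm (current tool axes) [0.02 0.06 0.54] turn deg [-0.   -0.   -0.05]  shift after turn [0.02 0.06 0.54]
```

>>> play_rows --pt "0 0.05 0.3 0 0 0 3.6" --pt "0 0 0.2 0 0 0 3.6" --pt "0 0 0 0 0 0 3.6"

```text
clock: 26.8
position: [0.4388, -0.1247, 0.2378]
ee_rot: [-2.177, -2.265, 0.0]
contact_force: [-0.3, 0.3, -2.1]
width: 0.0448
finger_force: 62.4
```

>>> play_rows --pt "0 0 0.1 0 0 0 3.6" --pt "0 0 0 0 0 0 3.6"

```text
clock: 27.05
position: [0.4389, -0.1247, 0.2372]
ee_rot: [2.177, 2.264, 0.0]
contact_force: [-0.7, 0.1, 2.5]
width: 0.0451
finger_force: 62.9
```

Contact at the expected height (0.0822). Press down slightly, release and retreat.

>>> play_rows --pt "0 0 0.05 0 0 0 3.6" --pt "0 0 0 0 0 0 3.6" --pt "0 0 0 0 0 0 4.8" --pt "0 0 0 0 0 0 5.6" --pt "0 0 0 0 0 0 6.4"

```text
clock: 27.68
position: [0.4388, -0.1247, 0.2363]
ee_rot: [-2.177, -2.265, 0.0]
contact_force: [-0.8, -0.2, -0.2]
width: 0.0639
finger_force: 0.0
```

>>> play_rows --pt "0 0 -1 0 0 0 6.6" --pt "0 0 -4 0 0 0 6.6" --pt "0 0 -5 0 0 0 7" --pt "0 0 -5 0 0 0 8" --pt "0 0 -3 0 0 0 8"

```text
clock: 28.3
position: [0.4385, -0.1245, 0.4196]
ee_rot: [2.175, 2.263, 0.002]
contact_force: [0.2, 0.1, -0.8]
width: 0.0798
finger_force: 0.0
```

>>> play_rows --pt "6 0 0 0 0 0 8" --pt "6 0 0 0 0 0 8" --pt "6 0 0 0 0 0 8" --pt "6 0 0 0 0 0 8" --pt "4 0 0 0 0 0 8"

```text
clock: 28.92
position: [0.4271, 0.1573, 0.4172]
ee_rot: [2.175, 2.266, 0.001]
contact_force: [0.9, -0.0, -0.3]
width: 0.08
finger_force: 0.0
```

>>> play_rows --pt "5 0 0 0 0 0 8" --pt "4 0 0 0 0 0 8" --pt "0 0 0 0 0 0 8" --pt "0 0 0 0 0 0 8" --pt "0 0 0 0 0 0 8"

```text
clock: 29.55
position: [0.4243, 0.2442, 0.4167]
ee_rot: [2.178, 2.263, 0.0]
contact_force: [0.8, -0.8, -0.9]
width: 0.0799
finger_force: 0.0
```

```bash
python3 - <<'E'
from h import *
s=arm.read_state(); print(s["clock"],s["position"],s["contact_force"])
f=arm.grab_frame("top")
# intensity profiles along ridge-parallel line (saddle flat tops at bench x=-26, z=46mm)
u=np.array([-.0401,.9992,0]); n=np.array([.9992,.0401,0]); O=np.array([.4410,-.1808,0])
g=cv2.cvtColor(f["img"],6)
for bx,z in((-.0255,.046),(.0255,.046)):
    row=[]
    for y in np.arange(-.092,.093,.004):
        p=proj(f,O+u*y+n*bx+[0,0,z]); row.append(int(cv2.getRectSubPix(g,(1,1),tuple(map(float,p)))[0,0]))
    print(bx,list(zip(np.arange(-92,93,4).tolist(),row)))
E
```

```text
29.55 [0.42434652 0.24422758 0.4166928 ] [ 0.78123671 -0.84417812 -0.91883467]
-0.0255 [(-92, 57), (-88, 59), (-84, 78), (-80, 156), (-76, 240), (-72, 241), (-68, 242), (-64, 242), (-60, 241), (-56, 241), (-52, 242), (-48, 242), (-44, 135), (-40, 138), (-36, 128), (-32, 134), (-28, 91), (-24, 83), (-20, 89), (-16, 191), (-12, 241), (-8, 241), (-4, 241), (0, 240), (4, 241), (8, 242), (12, 242), (16, 239), (20, 132), (24, 133), (28, 145), (32, 85), (36, 116), (40, 81), (44, 190), (48, 241), (52, 242), (56, 239), (60, 240), (64, 240), (68, 242), (72, 242), (76, 236), (80, 123), (84, 68), (88, 34), (92, 26)]
0.0255 [(-92, 125), (-88, 49), (-84, 36), (-80, 126), (-76, 230), (-72, 190), (-68, 61), (-64, 65), (-60, 69), (-56, 84), (-52, 237), (-48, 239), (-44, 134), (-40, 39), (-36, 38), (-32, 39), (-28, 35), (-24, 33), (-20, 40), (-16, 152), (-12, 177), (-8, 201), (-4, 233), (0, 57), (4, 65), (8, 118), (12, 242), (16, 235), (20, 38), (24, 45), (28, 40), (32, 33), (36, 34), (40, 39), (44, 137), (48, 138), (52, 64), (56, 70), (60, 66), (64, 68), (68, 68), (72, 69), (76, 67), (80, 62), (84, 33), (88, 29), (92, 22)]
```

```bash
python3 -c "
from station import arm
print(arm.finish_job())"
```

```text
the job is handed in; nothing more can be done
None
```

The job is done and handed in: the slider stands upright in the stand recess, and the carriers are seated on the ridge, with lens and cuvette gaps of about 8–9 mm and the pinhole within about 1 mm of half-way (from the camera). Nothing was knocked over and everything was let go, in about 30 s.

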